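# Zero the gauge, free the catch and hold the watch press closed

## Robot

A 6-joint arm with a two-finger parallel gripper is mounted at the origin on the work surface. World frame = base frame: x ahead of the robot, y to its left, z up, the work surface at z = 0. Lengths are in m, angles in rad, forces in N, time in s.
With the tool pointing down it reaches from about 0.3 to 0.85 m from the base axis. Payload 4.2 kg.
Tool frame: the origin (TCP) lies midway between the tips of the shut fingers; the grasp point (between the pads) lies r.hold_point_z behind it (r.hold_point_z is the distance from the TCP to the grasp point, in m); z points along the fingers, y is the direction in which the jaws open and shut (so a half turn about z gives the same grasp; the last joint's range is limited). The gripper opens to 91 mm and grips with 3 to 60 N. Pads are 32 mm wide; open, the fingers measure 118 mm over their backs; the gripper's body (76 mm by 178 mm) begins 60 mm behind the grasp point.
Start: joints at [1.229, 0.32, 1.565, -0, 1.257, -0.02], TCP at [0.182, 0.545, 0.214] pointing down, gripper open.
Joint ranges: [-3.11, 3.11], [-0.84, 2.01], [0.21, 2.61], [-1.34, 4.49], [0.05, 2.63], [-2.56, 2.56]. Speed limits (rad/s): [2.57, 2.57, 3.14, 3.14, 3.14, 3.14].

## Interface

Orientations are given as a unit quaternion [w, x, y, z].
In Python, from workcell import r gives the robot as it stands.
- The arm moves only by the tool apply_moves, never from a script. Its argument "steps" is a list of rows, each an object with "fingers": the finger opening in mm, from 0 to 91.2; "slide": the shift along the tool's x, y, z in mm, a list of three; "angular": the turn, a rotation vector about the tool's x, y, z in degrees, a list of three. In form: [{"fingers": fingers, "slide": [dx, dy, dz], "angular": [rx, ry, rz]}, ...]. A call has 1 to 5 rows; each row is the pose to reach, as a shift and turn from the pose commanded when the call began, along the tool's axes at that moment; what a row does not reach only later rows make up. A row lasts 1/10 s, in which the tool goes at most 50 mm and 8.59 degrees, less where a joint would pass 70% of its speed; a pose out of reach is approached as far as the arm can. A call with a gripper value outside its range is refused whole. The fingers move at their own pace and stop on an object; the grip force is fixed at half the most. Time passes only in rows, so rows that repeat a pose let the fingers close. It gives the time, the measured TCP pose, the force and the opening at its end, in the units of the state.
- r.get_obs(): the state, without advancing time (a new reading comes with each control period).
- r.grab_frame(name): name is "side" or "top"; returns the picture (384x512x3 uint8, red, green, blue); there is no depth.
- r.get_calibration(name): a dict with "intrinsics" (3x3 intrinsics, pixels), "R" (3x3) and "t" (3): a world point X has camera coordinates R X + t. Camera axes: x right, y down, z forward; pixel columns grow to the right and rows downward; lengths in m; the calibration is good to about 2 mm. A picture is of the moment at which its call begins. get_calibration takes no time and is no camera call.
- r.close_job(): hands the job in, once; it reports no verdict.
The state is a dict: "time_s": time; "qpos": joint angles; "joint_vel": joint speeds; "tau": joint torques, N m; "tcp_pos": TCP position; "ee_rot": TCP orientation; "contact_force": force on the tool from outside, world axes, zero at the start; "ft_torque": the same for the moment, N m; "gripper_width": opening from 0.0 (shut) to 1.0 (fully open).
Only numpy, scipy, OpenCV 4.12 (cv2) and the standard library are available. Lean on these libraries where they do the work, as an engineer would, in place of code of your own. Each camera call takes 0.05 s, during which the arm holds its last target.

## Task

A watch lies in the bench press, ready to have its back pressed on. First turn the knob on the gauge unit until its pointer stands on the zero mark (the long, thick one); then flip the press's safety catch fully over towards the front, with the lever still up; then pull the press lever all the way down to its stop with the gripper and keep holding it there: finish while still holding it, since it springs up when let go. Leave the loupe, the glass jar and the screwdriver where they are.

Things in the scene. Friction and masses are not known exactly. Their poses are not given: they have to be found in the camera images.
- press: Grey bench press, fixed. Base 220 x 160 x 22 mm; origin: centre of its underside; x points to its back (front faces the robot), y to its left seen from the robot, z up. Column and head: x -1 to 91 mm, y within 25 mm, up to 195 mm, with a ram over a watch in a nest. Lever on the head's left side; safety catch standing on the base in front, blocking a dark stop arm on the lever's hub.
- handle (a point): Handle of the press lever: black round bar, 16 mm thick, 111 mm long along its y (the press's y), on the left of the lever's end. This point: on its axis, where to grip; free 40 mm to either side. In the press's frame: up at x -106, y 95, z 301 mm; fully down at x -165, z 157.
- press_lever: The whole lever: steel shank 14 mm thick, 200 mm long, with the handle bar at its end and a hub. Origin: on the pivot axis (which runs along its y, the press's y), in the press's frame at x 35, y 45, z 160 mm. The handle lies at x -141, y 50, z 141 mm in this body's own frame, which turns with the lever; its axis circles the pivot at 200 mm radius.
- lever (a joint): Press lever, rad: 0 = up (45 degrees above level, pointing up and to the front); grows as it is pulled down and to the front; 0.80 = at its lower stop (about level). A spring drives it back up: about 2.5 N at the handle at the start, about 7 N at the stop. While the catch stands, it is blocked after about 0.03 rad.
- catch_grip (a point): Grip of the safety catch: steel round bar, 14 mm thick, 129 mm long along its y (the press's y), on top of an upright leg below the lever. This point: on its axis, where to grip; free 35 mm to the right and 70 mm to the left, where the leg is. In the press's frame: standing at x -80, y -35, z 125 mm; fully flipped at x -158, z 75.
- catch_pivot (a point): A point on the catch's hinge axis (which runs along the press's y), in line with the origin of its grip bar: in the press's frame at x -80, y -35, z 40 mm. The grip bar's axis circles it at 85 mm radius.
- catch (a joint): Angle of the safety catch, rad: 0 = standing upright, blocking the lever; grows as it is flipped over to the front (press's -x) and down; 1.15 = fully flipped, at its stop. Light friction, under 1 N at the bar; it stays where it is left when flipped.
- gauge: Gauge unit, fixed to the table: grey box 120 x 120 x 45 mm with a round white dial (110 mm diameter) on top at 52 mm height; origin at the centre of its underside, z up. The zero mark, a tick 14 x 6 mm, lies on the dial in the direction of the unit's +x; thin ticks every 0.2 rad to both sides.
- knob_top (a point): Centre of the top of the gauge's knob, on its axis, 93 mm above the table. The knob's grip is an upright metal bar 46 mm long, 14 mm wide, 36 mm high, on a disc 48 mm across lying on the dial. The bar's length and the pointer (black needle 5 mm wide at dial level, to 40 mm from the axis, on one side only) lie along this point's x axis. Grip it across its width.
- knob (a joint): Angle of the knob and its pointer from the zero mark, rad: 0 = pointer on the zero mark, positive = counter-clockwise seen from above. Range -1.6 to 1.6; friction holds it where it is left (0.04 N m).
- loupe: Black watchmaker's loupe standing on the table, 38 mm diameter, 32 mm high; origin at the centre of its underside. Bystander.
- jar: Small glass jar with a metal lid, 48 mm diameter, 50 mm high; origin at the centre of its underside. Bystander.
- screwdriver: Small screwdriver, 140 mm long, lying on the table along its x axis; origin on the table under its middle. Bystander.
Things that resemble listed ones, but are neither listed nor needed, are in the scene too. Several things have the shape of the gauge; the one meant has the colours described above.

How it is judged:
On the way, in this order (a step that is already met when the one before it is completed fails the run):
1. the gauge's pointer stands on the zero mark, with the catch still up (value of joint knob between -0.1 and 0.1 rad and value of joint catch below 0.3 rad), for 0.3 s.
2. the safety catch is flipped fully over while the lever is still up and the pointer on zero (value of joint knob between -0.1 and 0.1 rad and value of joint catch above 0.95 rad and value of joint lever below 0.15 rad), for 0.2 s.
At the end, for the whole second after the job is handed in: The fingers are holding the lever (contact force over 1.5 N) with the lever within 0.08 rad of its lower stop (joint over 0.72), the catch is still flipped (joint over 0.95) and the pointer is within 0.1 rad (half a division) of zero (value of joint knob between -0.1 and 0.1 rad and value of joint catch above 0.95 rad and value of joint lever above 0.72 rad and contact force between press_lever and the fingers above 1.5 N); the arm keeps its last pose, push and grip.
It fails at once if the loupe is moved more than 30 mm (distance of loupe from where it was at the start of the episode above 0.03 m).
It fails at once if the jar is moved more than 30 mm (distance of jar from where it was at the start of the episode above 0.03 m).
It fails at once if the screwdriver is moved more than 30 mm (distance of screwdriver from where it was at the start of the episode above 0.03 m).
It also fails if it takes over 53 s, if anything falls off the work surface, if the arm or the gripper's body presses on something with over 40 N, if the wrist force passes 120 N, or if a joint passes its speed limit or range.

## Working session

There is one attempt and no reset: what is moved stays moved. The work goes in short steps, Python scripts to look and compute and a tool call to move; the robot and the scene stay as the last step left them, time stands still between calls to the robot, and variables do not carry over. Pictures are saved under pics/ and viewed, and the job is handed in when it is done.

Besides the shell and the picture viewer there is one more tool, called by a JSON object that holds its "op" and its "data", one argument or row to a line. apply_moves: Moves the arm, as the interface text tells. Its arguments: {"type":"object","properties":{"steps":{"type":"array"}},"required":["steps"]}

```bash
mkdir -p pics; ls
python3 - <<'E'
from workcell import r
import cv2
for n in("side","top"):
    im=r.grab_frame(n); cv2.imwrite(f"pics/{n}0.png",im[:,:,::-1])
    c=r.get_calibration(n); print(n,c)
print(r.hold_point_z, r.get_obs())
E
```

```text
pics
side {'intrinsics': array([[399.88448032,   0.        , 254.90830595],
       [  0.        , 399.88448032, 191.92876973],
       [  0.        ,   0.        ,   1.        ]]), 'R': array([[ 0.85917897, -0.51166784, -0.00274018],
       [-0.31833058, -0.53032415, -0.78576201],
       [ 0.40059597,  0.67598248, -0.61852288]]), 't': array([-0.46674697,  0.36617072,  0.94892192])}
top {'intrinsics': array([[463.30241391,   0.        , 252.16445913],
       [  0.        , 463.30241391, 185.73860069],
       [  0.        ,   0.        ,   1.        ]]), 'R': array([[-0.02126954, -0.99977097,  0.00236899],
       [-0.98237167,  0.02045908, -0.18581531],
       [ 0.18572428, -0.00627944, -0.98258183]]), 't': array([0.06087446, 0.62968868, 1.41939166])}
0.0188 {'time_s': 0.1, 'qpos': array([ 1.22904437e+00,  3.20273183e-01,  1.56552234e+00,  2.93895458e-05,
        1.25739044e+00, -1.99892813e-02]), 'joint_vel': array([ 2.62267904e-05, -1.49773247e-03, -2.07861526e-03,  2.30513911e-04,
        1.27335975e-03,  1.19748488e-03]), 'tau': array([ 1.66856200e-03, -4.13337207e+01, -2.32506216e+01,  7.29277125e-02,
        4.24142880e-02, -4.99462112e-05]), 'tcp_pos': array([0.18167771, 0.54508994, 0.21319184]), 'ee_rot': array([-1.57054369e-04,  1.60192658e-01,  9.87085446e-01, -7.81144742e-04]), 'contact_force': array([ 0.03691083,  0.38772062, -0.33722494]), 'ft_torque': array([ 0.05976673, -0.04768391,  0.02742021]), 'gripper_width': 0.9998200524316685}
```

View pics/side0.png

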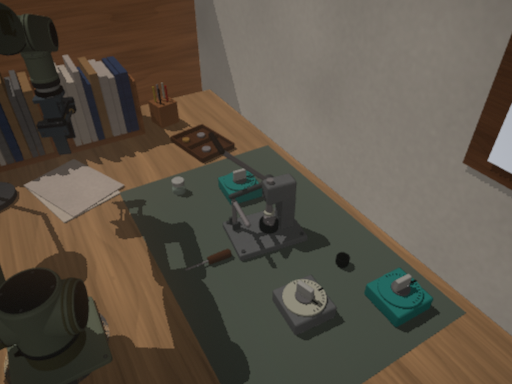

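View pics/top0.png

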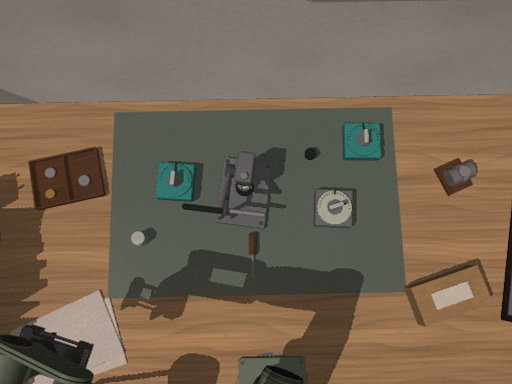

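The gauge candidates in the top view are a grey box with a white dial at (334,208) and two teal boxes at (175,181) and (362,141). Only the grey/white one fits the description. The press is at (243,190), the screwdriver at (253,250), the jar at (138,238) and the loupe at (311,154). I'll enlarge to confirm.

Run:
```python
import cv2,numpy as np
t=cv2.imread("pics/top0.png");s=cv2.imread("pics/side0.png")
a=cv2.resize(t[175:240,300:370],(400,371),interpolation=cv2.INTER_CUBIC)
b=cv2.resize(s[265:335,265:345],(400,350),interpolation=cv2.INTER_CUBIC)
b=cv2.copyMakeBorder(b,0,21,0,0,cv2.BORDER_CONSTANT)
cv2.imwrite("pics/c1.png",np.clip(np.hstack([a,b])*1.3,0,255))
a=cv2.resize(t[140:240,175:285],(400,364),interpolation=cv2.INTER_CUBIC)
b=cv2.resize(s[140:260,200:310],(400,436),interpolation=cv2.INTER_CUBIC)
a=cv2.copyMakeBorder(a,0,72,0,0,cv2.BORDER_CONSTANT)
cv2.imwrite("pics/c2.png",np.clip(np.hstack([a,b])*1.8,0,255))
```

```text
[ WARN:0@0.058] global loadsave.cpp:1063 imwrite_ Unsupported depth image for selected encoder is fallbacked to CV_8U.
```

View pics/c1.png

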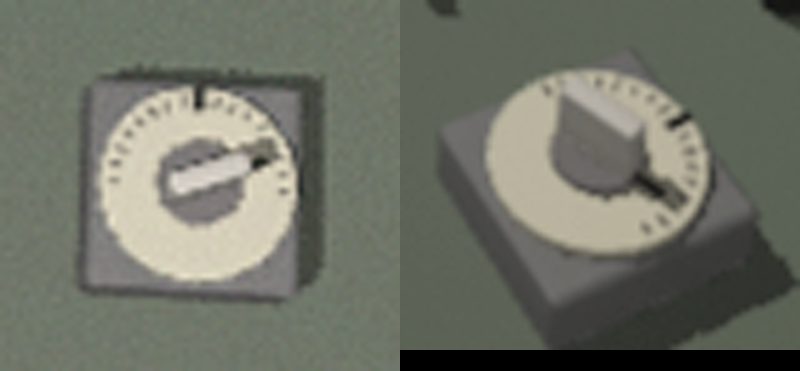

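View pics/c2.png

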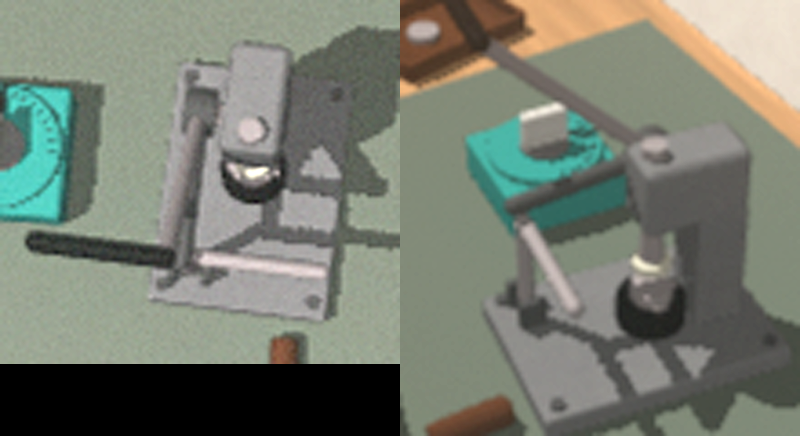

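```bash
cat > h.py <<'E'
import numpy as np, cv2
from workcell import r
def cast(n,uv,z):
    c=r.get_calibration(n);R=c["R"];t=c["t"];K=c["intrinsics"]
    C=-R.T@t; d=R.T@np.linalg.inv(K)@np.array([uv[0],uv[1],1.]); return C+d*(z-C[2])/d[2]
def proj(n,X):
    c=r.get_calibration(n); p=c["intrinsics"]@(c["R"]@np.array(X)+c["t"]); return p[:2]/p[2]
def tri(a,b):
    A=[];B=[]
    for n,uv in(("top",a),("side",b)):
        c=r.get_calibration(n);P=c["intrinsics"]@np.c_[c["R"],c["t"]]
        A.append(P)
    X=cv2.triangulatePoints(A[0],A[1],np.array(a,float),np.array(b,float)).ravel();return X[:3]/X[3]
E
python3 - <<'E'
from h import *
np.set_printoptions(precision=4,suppress=True)
t=cv2.imread("pics/top0.png")
hsv=cv2.cvtColor(t,cv2.COLOR_BGR2HSV)
x0,y0=305,180
roi=t[y0:235,x0:360].astype(int); h=hsv[y0:235,x0:360]
m=((roi[:,:,2]-roi[:,:,0]>18)&(h[:,:,2]>110)).astype(np.uint8)
cs,_=cv2.findContours(m,cv2.RETR_EXTERNAL,cv2.CHAIN_APPROX_NONE); c=max(cs,key=cv2.contourArea)
hull=cv2.convexHull(c); e=cv2.fitEllipse(hull); print("ell",e[0][0]+x0,e[0][1]+y0,e[1])
P=cast("top",(e[0][0]+x0,e[0][1]+y0),.052);print("dial",P)
# bar: bright & neutral
mb=((abs(roi[:,:,2]-roi[:,:,0])<14)&(h[:,:,2]>135)).astype(np.uint8)
cs,_=cv2.findContours(mb,cv2.RETR_EXTERNAL,cv2.CHAIN_APPROX_NONE); c=max(cs,key=cv2.contourArea)
pts=c.reshape(-1,2)+[x0,y0]; W=np.array([cast("top",p,.093)[:2] for p in pts])
rr=cv2.minAreaRect((W*1000).astype(np.float32)); print("bar",rr,len(pts),cv2.boxPoints(rr))
# zero mark dark pixels
ring=[]
for v in range(180,235):
  for u in range(305,360):
    X=cast("top",(u,v),.052)[:2]-P[:2]; d=np.hypot(*X)
    if .033<d<.053:
        ring.append((np.arctan2(X[1],X[0]),d,hsv[v,u,2]))
ring=np.array(ring)
dk=ring[ring[:,2]<70]; print(dk[dk[:,0].argsort()])
mm=lambda a:cast("top",a[:2],a[2])
print("base FL,FR,BL,BR");
for a in[(216.3,222,.022),(264.4,227.5,.022),(224.5,157,.022),(271.3,162,.022)]:print(mm(a))
print("catch",mm((230,210.7,.125)),mm((264.9,214.3,.125)))
print("handle",mm((183.3,206,.301)),mm((222.3,211,.301)))
for n,a in (("scr",(253,250)),("jar",(138,238)),("loupe",(311,154))): print(n,cast("top",a,.02))
E
```

```text
ell 334.2113151550293 206.81273460388184 (32.87062072753906, 33.91657638549805)
dial [ 0.5585 -0.2118  0.052 ]
bar ((558.7600708007812, -211.5957794189453), (11.050030708312988, 42.523033142089844), 14.751496315002441) 29 [[ 548.0034 -192.4419]
 [ 558.8309 -233.5633]
 [ 569.5167 -230.7497]
 [ 558.6892 -189.6283]]Traceback (most recent call last):
  File "<stdin>", line 20, in <module>
  File "h.py", line 4, in cast
    c=r.get_calibration(n);R=c["R"];t=c["t"];K=c["intrinsics"]
ValueError: time passes only in moves, steps and waits
```

```bash
sed -i 's/r.get_calibration(n)/CAL[n]/g' h.py; sed -i '2a CAL={n:r.get_calibration(n) for n in("top","side")}' h.py
python3 - <<'E'
from h import *
np.set_printoptions(precision=4,suppress=True)
t=cv2.imread("pics/top0.png")
hsv=cv2.cvtColor(t,cv2.COLOR_BGR2HSV)
P=np.array([.5586,-.2117])
ring=[]
for v in range(180,235):
  for u in range(305,360):
    X=cast("top",(u,v),.052)[:2]-P[:2]; d=np.hypot(*X)
    if .033<d<.053:
        ring.append((np.degrees(np.arctan2(X[1],X[0])),d,hsv[v,u,2]))
ring=np.array(ring)
dk=ring[ring[:,2]<75]; print(dk[dk[:,0].argsort()])
mm=lambda a:cast("top",a[:2],a[2])
print("base FL,FR,BL,BR");
for a in[(216.3,222,.022),(264.4,227.5,.022),(224.5,157,.022),(271.3,162,.022)]:print(mm(a))
print("catch",mm((230,210.7,.125)),mm((264.9,214.3,.125)))
print("handle",mm((183.3,206,.301)),mm((222.3,211,.301)))
for n,a in (("scr",(253,250)),("jar",(138,238)),("loupe",(311,154))): print(n,cast("top",a,.02))
E
```

```text
[[-73.4859   0.04    46.    ]
 [-71.9843   0.037   27.    ]
 [-70.217    0.034   40.    ]
 [-67.4891   0.0383  62.    ]
 [ -2.517    0.051   41.    ]
 [ -2.4774   0.0478  42.    ]
 [ -2.432    0.0445  35.    ]]
base FL,FR,BL,BR
[0.5213 0.1655 0.022 ]
[0.5003 0.0109 0.022 ]
[0.7365 0.1369 0.022 ]
[ 0.7163 -0.0175  0.022 ]
catch [0.5432 0.1165 0.125 ] [0.53   0.0116 0.125 ]
handle [0.5345 0.2318 0.301 ] [0.5191 0.1292 0.301 ]
scr [0.4294 0.0491 0.02  ]
jar [0.4753 0.4169 0.02  ]
loupe [ 0.7414 -0.1502  0.02  ]
```

```bash
cat >> h.py <<'E'
from scipy.spatial.transform import Rotation as Ro
def go(pos,Rt):
    "slide(mm), angular(deg) from measured pose to target TCP pos / rotation"
    o=r.get_obs(); q=o["ee_rot"]; R0=Ro.from_quat([q[1],q[2],q[3],q[0]])
    s=R0.inv().apply(np.array(pos)-o["tcp_pos"])*1000; a=np.degrees((R0.inv()*Rt).as_rotvec())
    print("slide",np.round(s,1),"ang",np.round(a,1),"tcp",np.round(o["tcp_pos"],4),"F",np.round(o["contact_force"],1),"t",o["time_s"],"w",o["gripper_width"]*91.2,"q",np.round(o["qpos"],2))
def down(yx,tilt=0,tyaw=0):
    "tool x at yaw yx deg, z down; then tilt(deg) about horizontal axis at yaw tyaw"
    c,s=np.cos(np.radians(yx)),np.sin(np.radians(yx))
    Rd=Ro.from_matrix(np.array([[c,s,0],[s,-c,0],[0,0,-1]]))
    ax=np.array([np.cos(np.radians(tyaw)),np.sin(np.radians(tyaw)),0])
    return Ro.from_rotvec(ax*np.radians(tilt))*Rd
E
python3 - <<'E'
from h import *
s=cv2.imread("pics/side0.png")
cv2.imwrite("pics/g.png",np.clip(cv2.resize(s[0:180,0:130],(520,720)[:2],interpolation=cv2.INTER_CUBIC)[:600].astype(float)*1.8,0,255).astype(np.uint8))
go((.5587,-.2117,.12),down(106.5))
E
```

```text
slide [-597.  -598.6   94.1] ang [-0.1  0.  55.1] tcp [0.1817 0.5451 0.2132] F [ 0.   0.4 -0.3] t 0.1 w 91.18358878176817 q [ 1.23  0.32  1.57  0.    1.26 -0.02]
```

View pics/g.png

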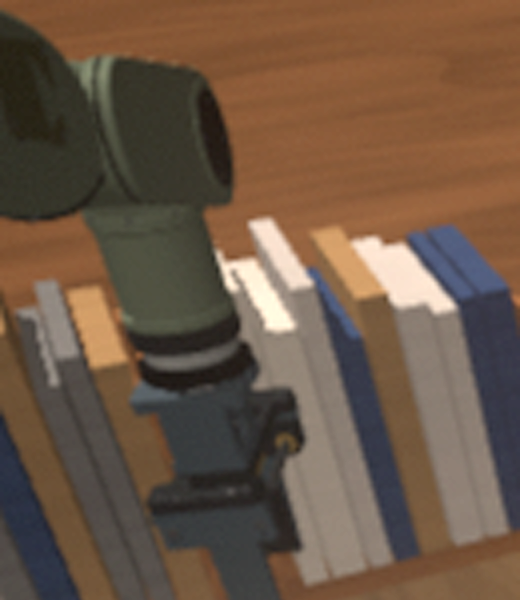

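The grey unit with the white dial is confirmed: zero mark at about -2.7°, pointer at about -73°. Next I move over the knob.

{"op": "apply_moves", "data": {
  "steps": [
    {"fingers":60,"slide":[-30,-30,0],"angular":[0,0,8]},
    {"fingers":60,"slide":[-65,-65,0],"angular":[0,0,16]},
    {"fingers":60,"slide":[-100,-100,0],"angular":[0,0,24]},
    {"fingers":60,"slide":[-135,-135,0],"angular":[0,0,32]},
    {"fingers":60,"slide":[-170,-170,0],"angular":[0,0,40]}
  ]
}}

```text
time_s: 0.6
tcp_pos: [0.2896, 0.3285, 0.2136]
ee_rot: [0.0, 0.49, 0.872, -0.0]
contact_force: [0.4, -0.2, 0.2]
gripper_width: 0.661
```

Run:
```python
from h import *
go((.5587,-.2117,.213),down(106.5))
```

```text
slide [-601.4  -50.6    0.8] ang [-0.   0.  14.8] tcp [0.2896 0.3285 0.2136] F [ 0.4 -0.2  0.2] t 0.6 w 60.24340407854614 q [ 0.82  0.1   1.85 -0.    1.19  0.28]
```

{"op": "apply_moves", "data": {
  "steps": [
    {"fingers":60,"slide":[-49,-4,0],"angular":[0,0,3]},
    {"fingers":60,"slide":[-98,-8,0],"angular":[0,0,6]},
    {"fingers":60,"slide":[-147,-12,0],"angular":[0,0,9]},
    {"fingers":60,"slide":[-196,-16,0],"angular":[0,0,12]},
    {"fingers":60,"slide":[-245,-20,0],"angular":[0,0,15]}
  ]
}}

```text
time_s: 1.1
tcp_pos: [0.4009, 0.1093, 0.2139]
ee_rot: [0.0, 0.599, 0.801, 0.0]
contact_force: [0.2, 0.3, 0.6]
gripper_width: 0.657
```

Run:
```python
from h import *
go((.5587,-.2117,.213),down(106.5))
```

```text
slide [-352.5   60.5    0.9] ang [ 0.  -0.  -0.1] tcp [0.4009 0.1093 0.2139] F [0.2 0.3 0.6] t 1.1 w 59.958275724619384 q [ 0.24  0.07  1.89  0.    1.18 -0.05]
```

{"op": "apply_moves", "data": {
  "steps": [
    {"fingers":50,"slide":[-48,8,0],"angular":[0,0,0]},
    {"fingers":50,"slide":[-96,16,0],"angular":[0,0,0]},
    {"fingers":50,"slide":[-144,24,0],"angular":[0,0,0]},
    {"fingers":50,"slide":[-192,32,0],"angular":[0,0,0]},
    {"fingers":50,"slide":[-240,41,0],"angular":[0,0,0]}
  ]
}}

```text
time_s: 1.6
tcp_pos: [0.5085, -0.1091, 0.2137]
ee_rot: [-0.0, 0.598, 0.801, 0.0]
contact_force: [1.2, 0.6, 1.0]
gripper_width: 0.547
```

{"op": "apply_moves", "data": {
  "steps": [
    {"fingers":50,"slide":[-45,8,0],"angular":[0,0,0]},
    {"fingers":50,"slide":[-90,15,0],"angular":[0,0,0]},
    {"fingers":50,"slide":[-112,19,10],"angular":[0,0,0]},
    {"fingers":50,"slide":[-112,19,45],"angular":[0,0,0]},
    {"fingers":50,"slide":[-112,19,85],"angular":[0,0,0]}
  ]
}}

```text
time_s: 2.1
tcp_pos: [0.5594, -0.2104, 0.1285]
ee_rot: [0.001, 0.599, 0.801, 0.0]
contact_force: [0.4, -0.7, -0.6]
gripper_width: 0.548
```

Run:
```python
from h import *
go((.5587,-.2117,.064),down(106.5))
t=r.grab_frame("top")[:,:,::-1];s=r.grab_frame("side")[:,:,::-1]
a=cv2.resize(t[165:250,290:380],(420,396));b=cv2.resize(s[230:340,240:350],(380,396))
cv2.imwrite("pics/k1.png",np.hstack([a,b]))
```

```text
slide [-0.9 -1.2 64.5] ang [ 0.1  0.1 -0. ] tcp [ 0.5594 -0.2104  0.1285] F [ 0.4 -0.7 -0.6] t 2.1 w 49.95657636830674 q [-0.38  0.42  1.64  0.    1.08 -0.67]
```

View pics/k1.png

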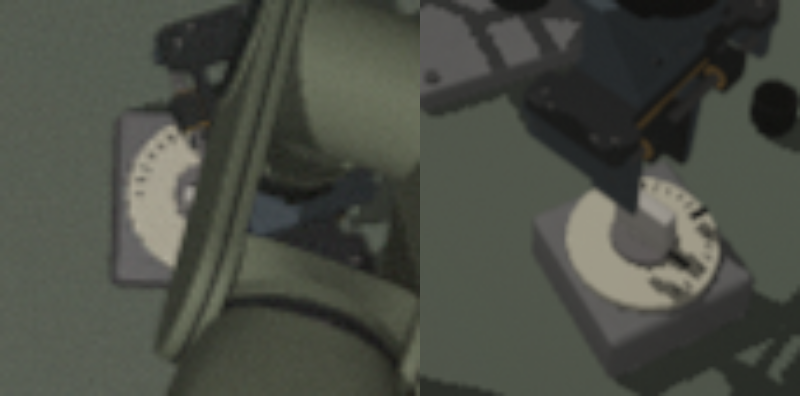

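The side view shows the fingers straddling the knob bar, with the near finger at about (625,190) in the crop. Descend and close.

{"op": "apply_moves", "data": {
  "steps": [
    {"fingers":50,"slide":[-1,-1,30],"angular":[0,0,0]},
    {"fingers":50,"slide":[-1,-1,50],"angular":[0,0,0]},
    {"fingers":50,"slide":[-1,-1,64],"angular":[0,0,0]},
    {"fingers":8,"slide":[-1,-1,64],"angular":[0,0,0]},
    {"fingers":8,"slide":[-1,-1,64],"angular":[0,0,0]}
  ]
}}

```text
time_s: 2.7
tcp_pos: [0.5587, -0.2105, 0.0664]
ee_rot: [0.001, 0.598, 0.802, 0.0]
contact_force: [0.3, -0.2, -0.3]
gripper_width: 0.405
```

{"op": "apply_moves", "data": {
  "steps": [
    {"fingers":8,"slide":[0,0,0],"angular":[0,0,0]},
    {"fingers":8,"slide":[0,0,0],"angular":[0,0,0]},
    {"fingers":8,"slide":[0,0,0],"angular":[0,0,0]}
  ]
}}

```text
time_s: 3.0
tcp_pos: [0.5598, -0.2101, 0.0661]
ee_rot: [0.002, 0.598, 0.801, 0.002]
contact_force: [1.2, 0.2, 1.1]
gripper_width: 0.147
```

Run:
```python
from h import *
go((.5587,-.2117,.064),down(177.5))
s=r.grab_frame("side")[:,:,::-1]
cv2.imwrite("pics/k2.png",cv2.resize(s[230:340,240:350],(600,600)))
```

```text
slide [-1.2 -1.5  2.1] ang [  0.2   0.2 -71. ] tcp [ 0.5598 -0.2101  0.0661] F [1.2 0.2 1.1] t 3.0 w 13.379874531024628 q [-0.38  0.48  1.72  0.    0.94 -0.67]
```

View pics/k2.png

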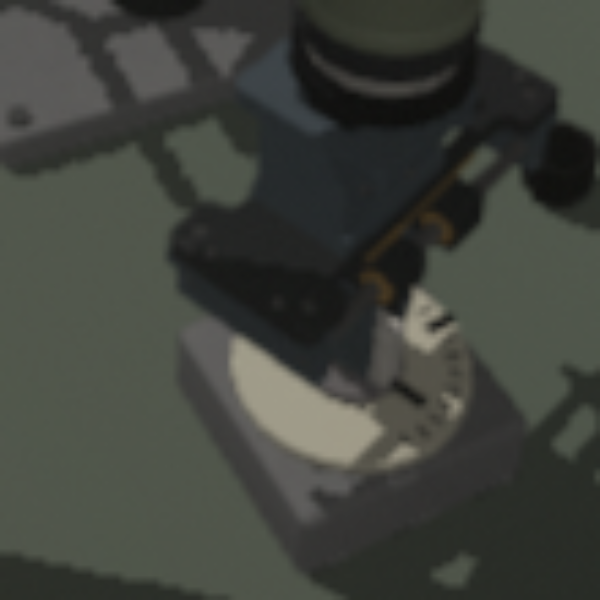

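Gripped (13.4 mm opening, matching the 14 mm bar). Turn it about 71° counter-clockwise.

{"op": "apply_moves", "data": {
  "steps": [
    {"fingers":8,"slide":[0,0,0],"angular":[0,0,-7]},
    {"fingers":8,"slide":[0,0,0],"angular":[0,0,-14]},
    {"fingers":8,"slide":[0,0,0],"angular":[0,0,-21]},
    {"fingers":8,"slide":[0,0,0],"angular":[0,0,-28]},
    {"fingers":8,"slide":[0,0,0],"angular":[0,0,-35]}
  ]
}}

```text
time_s: 3.55
tcp_pos: [0.559, -0.2106, 0.0661]
ee_rot: [0.002, 0.327, 0.945, 0.0]
contact_force: [1.6, 0.6, 2.9]
gripper_width: 0.147
```

{"op": "apply_moves", "data": {
  "steps": [
    {"fingers":8,"slide":[0,0,0],"angular":[0,0,-7]},
    {"fingers":8,"slide":[0,0,0],"angular":[0,0,-14]},
    {"fingers":8,"slide":[0,0,0],"angular":[0,0,-21]},
    {"fingers":8,"slide":[0,0,0],"angular":[0,0,-28]},
    {"fingers":8,"slide":[0,0,0],"angular":[0,0,-36]}
  ]
}}

```text
time_s: 4.05
tcp_pos: [0.5587, -0.2114, 0.0661]
ee_rot: [0.001, 0.018, 1.0, -0.001]
contact_force: [1.7, -2.5, 3.3]
gripper_width: 0.154
```

{"op": "apply_moves", "data": {
  "steps": [
    {"fingers":8,"slide":[0,0,0],"angular":[0,0,0]},
    {"fingers":8,"slide":[0,0,0],"angular":[0,0,0]},
    {"fingers":8,"slide":[0,0,0],"angular":[0,0,0]}
  ]
}}

```text
time_s: 4.35
tcp_pos: [0.5587, -0.2114, 0.0661]
ee_rot: [0.001, 0.022, 1.0, -0.001]
contact_force: [0.5, -3.7, 5.7]
gripper_width: 0.155
```

Run:
```python
from h import *
go((.5587,-.2117,.064),down(177.5))
s=r.grab_frame("side")[:,:,::-1]
cv2.imwrite("pics/k3.png",cv2.resize(s[230:340,240:350],(600,600)))
```

```text
slide [-0.  -0.3  2.1] ang [-0.1  0.2 -0.1] tcp [ 0.5587 -0.2114  0.0661] F [ 0.5 -3.7  5.7] t 4.35 w 14.150921290801762 q [-0.38  0.48  1.72 -0.    0.94 -1.91]
```

View pics/k3.png

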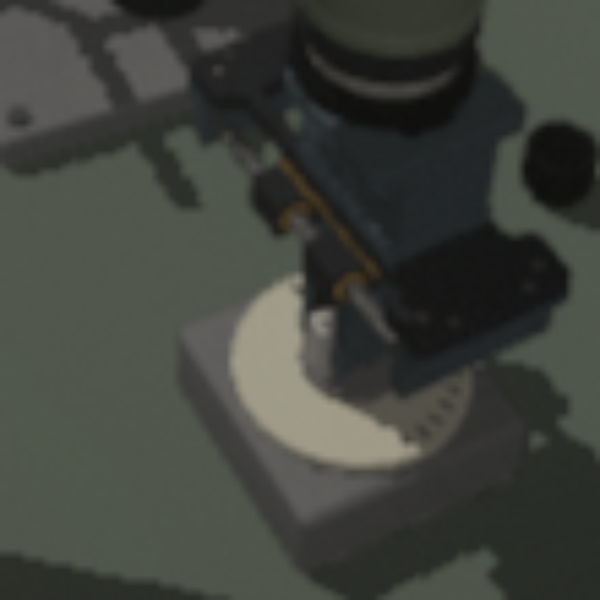

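The knob turned with the gripper, but the pointer is hidden. Release and rise to check.

{"op": "apply_moves", "data": {
  "steps": [
    {"fingers":40,"slide":[0,0,0],"angular":[0,0,0]},
    {"fingers":40,"slide":[0,0,0],"angular":[0,0,0]},
    {"fingers":40,"slide":[0,0,0],"angular":[0,0,0]},
    {"fingers":40,"slide":[0,0,-40],"angular":[0,0,0]},
    {"fingers":40,"slide":[0,0,-80],"angular":[0,0,0]}
  ]
}}

```text
time_s: 4.9
tcp_pos: [0.5564, -0.2095, 0.1441]
ee_rot: [-0.002, 0.022, 1.0, 0.001]
contact_force: [0.8, -1.1, 0.5]
gripper_width: 0.435
```

{"op": "apply_moves", "data": {
  "steps": [
    {"fingers":40,"slide":[30,0,-30],"angular":[0,0,8]},
    {"fingers":40,"slide":[70,0,-60],"angular":[0,0,16]},
    {"fingers":40,"slide":[115,0,-80],"angular":[0,0,24]},
    {"fingers":40,"slide":[160,0,-100],"angular":[0,0,32]},
    {"fingers":40,"slide":[160,-40,-110],"angular":[0,0,40]}
  ]
}}

```text
time_s: 5.4
tcp_pos: [0.3907, -0.2392, 0.2563]
ee_rot: [-0.002, 0.364, 0.931, 0.001]
contact_force: [2.3, -0.6, -0.2]
gripper_width: 0.438
```

Run:
```python
from h import *
go((.5587,-.2117,.064),down(177.5))
t=r.grab_frame("top")[:,:,::-1];s=r.grab_frame("side")[:,:,::-1]
cv2.imwrite("pics/t4.png",t);cv2.imwrite("pics/s4.png",s)
a=cv2.resize(t[175:240,300:370],(400,371),interpolation=cv2.INTER_CUBIC)
b=cv2.resize(s[265:335,265:345],(400,371),interpolation=cv2.INTER_CUBIC)
cv2.imwrite("pics/k4.png",np.hstack([a,b]))
```

```text
slide [-105.7  133.9  192.1] ang [  0.1  -0.2 -40.2] tcp [ 0.3907 -0.2392  0.2563] F [ 2.3 -0.6 -0.2] t 5.4 w 39.92540893137515 q [-0.58  0.11  1.73  0.    1.3  -1.4 ]
```

View pics/k4.png

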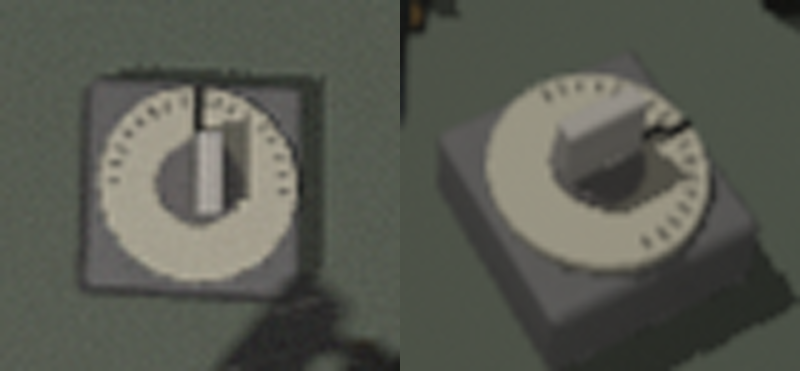

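Run:
```python
from h import *
P=np.array([.5586,-.2117])
def ana(f,n,rng):
    t=cv2.imread(f); g=t.max(axis=2); g=cv2.resize(g,None,fx=4,fy=4,interpolation=cv2.INTER_LINEAR)
    u0,u1,v0,v1=rng
    for lo,hi,nm in((.026,.038,"needle"),(.043,.052,"mark")):
        A=[];Wt=[]
        for v in range(v0*4,v1*4):
            for u in range(u0*4,u1*4):
                X=cast(n,((u+.5)/4-.5,(v+.5)/4-.5),.052)[:2]-P
                d=np.hypot(*X);a=np.degrees(np.arctan2(X[1],X[0]))
                if lo<d<hi and abs(a+3)<15 and g[v,u]<70: A.append(a);Wt.append(70-g[v,u])
        print(f,nm,len(A),np.average(A,weights=Wt) if A else None)
ana("pics/t4.png","top",(310,360,180,232)); ana("pics/s4.png","side",(275,345,270,330))
ana("pics/top0.png","top",(310,360,180,232));ana("pics/side0.png","side",(275,345,270,330))
t=cv2.imread("pics/t4.png"); print(t.max(axis=2)[188:202,328:345])
```

```text
pics/t4.png needle 32 -2.861082764951446
pics/t4.png mark 44 -3.164629277134649
pics/s4.png needle 114 1.9632646365574853
pics/s4.png mark 74 -3.7843057401533025
pics/top0.png needle 0 None
pics/top0.png mark 42 -3.1495461789987442
pics/side0.png needle 0 None
pics/side0.png mark 59 -4.0917233286007
[[ 51  57  56  55  54  57  55  54  55  56  59  64  57  60  67  57  67]
 [ 71  69  69  63  58  60  59  53  53  52  52  48  54  51  50  51  48]
 [ 83  81  96 111 130 115  48  59  96  95  71  64  74  70  75  70  68]
 [158 155 155 151 144 144  47  79 139 159 160 152 111  79  89  94  95]
 [160 148 167 145 126 146  41  76 146 149 122 167 159 153 131  74  74]
 [147 123 166 152 134 148  47  74 132 128 131 161 136 149 164 138  85]
 [148 131 166 164 159 147  37  98 162 158 161 145 112 162 158 145 149]
 [162 160 164 162 166 144  42 102 169 166 166 163 158 172 147 126 167]
 [164 162 164 163 167 142  40 101 171 169 152 111 114 114 105 120 168]
 [162 164 164 164 167 142  44  68 114 109 105  89  91  93  93 123 161]
 [162 162 161 167 164 139  98 152 141 144 130  89  92  95  91 122 164]
 [162 164 163 161 143 110 121 169 160 160 140  89  94  90  92 121 168]
 [164 164 158 131 103  92 118 168 161 163 138  80  95  94  96 125 167]
 [160 140 115 101  94  88 119 167 160 162 138  63  85  94  92 121 166]]
```

Run:
```python
from h import *
for f,n,(x0,x1,y0,y1) in(("pics/t4.png","top",(325,345,185,220)),("pics/s4.png","side",(285,325,275,310))):
    t=cv2.imread(f).astype(int)[y0:y1,x0:x1]
    d=t[:,:,2]-t[:,:,0]; V=t.max(axis=2)
    for th in(125,140,150):
        m=((abs(d)<12)&(V>th)).astype(np.uint8)
        cs,_=cv2.findContours(m,cv2.RETR_EXTERNAL,cv2.CHAIN_APPROX_NONE); c=max(cs,key=cv2.contourArea)
        W=np.array([cast(n,p+[x0,y0],.093)[:2]*1000 for p in c.reshape(-1,2)]).astype(np.float32)
        rr=cv2.minAreaRect(W); vx=cv2.fitLine(W,cv2.DIST_L2,0,.01,.01).ravel()
        print(n,th,rr,np.degrees(np.arctan(vx[1]/vx[0])))
s=cv2.imread("pics/s4.png"); cv2.imwrite("pics/k5.png",cv2.resize(s[270:315,285:335],(750,600),interpolation=cv2.INTER_NEAREST)*2)
```

```text
top 125 ((558.4900512695312, -210.1619110107422), (12.34026050567627, 44.0756950378418), 86.8087158203125) -6.1964636
top 140 ((550.6484985351562, -209.72018432617188), (6.187894821166992, 21.935815811157227), 86.87761688232422) -4.490769
top 150 ((550.6484985351562, -209.72018432617188), (6.187894821166992, 21.935815811157227), 86.87761688232422) -4.490769
side 125 ((553.9963989257812, -214.71145629882812), (7.183845520019531, 36.202266693115234), 82.5833969116211) -3.1719723
side 140 ((541.1954345703125, -211.673095703125), (2.9859390258789062, 4.819336891174316), 59.10152053833008) -58.017845Traceback (most recent call last):
  File "<stdin>", line 7, in <module>
ValueError: max() iterable argument is empty
```

The bar and pointer read -2.9 to -3.2° in the top view, and the zero mark reads about -3.2°. The side view's needle reading disagrees (+2°), but it is mixed with dark bar faces, and the side view of the bar top gives -3.2°. So the knob is on zero. Now the catch, gripped with a 30° tilt so the gripper body clears the press head.

```bash
cat >> h.py <<'E'
PO=np.array([.6186,.0740,0]);PY=-7.7
PR=Ro.from_euler('z',PY,degrees=True)
def pw(x,y,z): return PO+PR.apply(np.array([x,y,z])/1000)
def tcp_for(g,Rt,back=0): return g+Rt.apply([0,0,r.hold_point_z-back])
E
python3 - <<'E'
from h import *
Rt=down(82.3,-30,82.3); print(Rt.apply([0,0,1]))
G=pw(-80,-45,125); print(G,tcp_for(G,Rt),tcp_for(G,Rt,.08))
go(tcp_for(G,Rt,.08),Rt)
# model check: project to images
import os
for n in("top","side"):
    im=cv2.imread("pics/t4.png" if n=="top" else "pics/s4.png")
    for p in [(-80,-45,125),(-80,-78,125),(-80,50,125),(-106,95,301),(-106,40,301),(-106,150,301),(-110,80,22),(-110,-80,22),(110,-80,22),(110,80,22)]:
        q=proj(n,pw(*p)); cv2.circle(im,tuple(int(round(v*1)) for v in q),1,(0,0,255),-1)
    c=im[130:240,170:290] if n=="top" else im[130:260,190:320]
    cv2.imwrite(f"pics/m_{n}.png",cv2.resize(c,None,fx=4.5,fy=4.5,interpolation=cv2.INTER_CUBIC))
E
```

```text
[ 0.4954916  -0.06699309 -0.8660254 ]
[0.53329197 0.04012465 0.125     ] [0.54260721 0.03886518 0.10871872] [0.50296788 0.04422463 0.17800075]
slide [118.8 286.1  78. ] ang [-27.5 -14.1  53.7] tcp [ 0.3957 -0.2462  0.2567] F [0.8 0.2 0.4] t 5.5 w 40.19408893728546 q [-0.58  0.12  1.72 -0.    1.3  -1.4 ]
```

View pics/m_top.png

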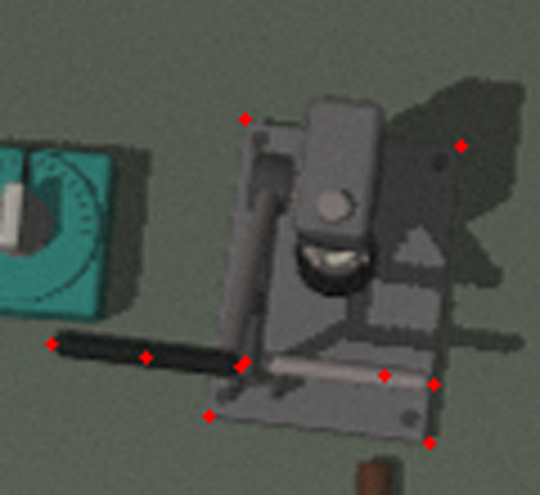

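View pics/m_side.png

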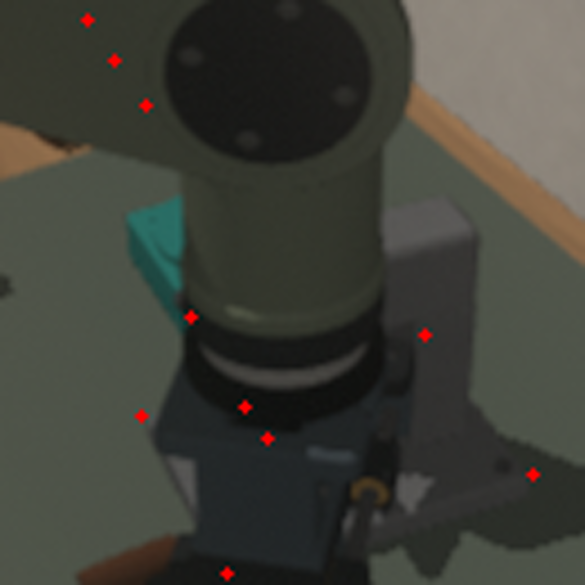

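{"op": "apply_moves", "data": {
  "steps": [
    {"fingers":40,"slide":[15,36,10],"angular":[-3.4,-1.8,6.7]},
    {"fingers":40,"slide":[30,72,20],"angular":[-6.9,-3.5,13.4]},
    {"fingers":40,"slide":[45,107,29],"angular":[-10.3,-5.3,20.1]},
    {"fingers":40,"slide":[59,143,39],"angular":[-13.8,-7,26.9]},
    {"fingers":40,"slide":[74,179,49],"angular":[-17.2,-8.8,33.6]}
  ]
}}

```text
time_s: 6.0
tcp_pos: [0.4625, -0.0598, 0.2051]
ee_rot: [0.124, 0.612, 0.773, 0.111]
contact_force: [0.2, -0.1, 0.2]
gripper_width: 0.436
```

Run:
```python
from h import *
Rt=down(82.3,-30,82.3);G=pw(-80,-45,125); go(tcp_for(G,Rt,.08),Rt)
```

```text
slide [93.9 52.  41. ] ang [-10.4  -5.6  20. ] tcp [ 0.4625 -0.0598  0.2051] F [ 0.2 -0.1  0.2] t 6.0 w 39.74375673711114 q [-0.22 -0.    2.04  0.13  0.79 -0.53]
```

{"op": "apply_moves", "data": {
  "steps": [
    {"fingers":40,"slide":[31,17,14],"angular":[-3.5,-1.9,6.7]},
    {"fingers":40,"slide":[62,35,27],"angular":[-7,-3.8,13.4]},
    {"fingers":40,"slide":[94,52,41],"angular":[-10.4,-5.6,20]},
    {"fingers":40,"slide":[94,52,41],"angular":[-10.4,-5.6,20]}
  ]
}}

```text
time_s: 6.4
tcp_pos: [0.4963, 0.0261, 0.1801]
ee_rot: [0.186, 0.712, 0.659, 0.154]
contact_force: [0.6, -0.7, -0.4]
gripper_width: 0.443
```

Run:
```python
from h import *
Rt=down(82.3,-30,82.3);G=pw(-79,-45,125); go(tcp_for(G,Rt,0),Rt)
s=r.grab_frame("side")[:,:,::-1]
cv2.imwrite("pics/s6.png",cv2.resize(s[120:270,180:320],None,fx=4,fy=4,interpolation=cv2.INTER_CUBIC))
t=r.grab_frame("top")[:,:,::-1]
cv2.imwrite("pics/t6.png",cv2.resize(t[130:260,160:300],None,fx=4,fy=4,interpolation=cv2.INTER_CUBIC))
```

```text
slide [18.4  7.6 84.2] ang [-2.1 -0.1  3.3] tcp [0.4963 0.0261 0.1801] F [ 0.6 -0.7 -0.4] t 6.4 w 40.35997047990703 q [ 0.1   0.02  2.15 -0.23  0.51  0.35]
```

View pics/s6.png

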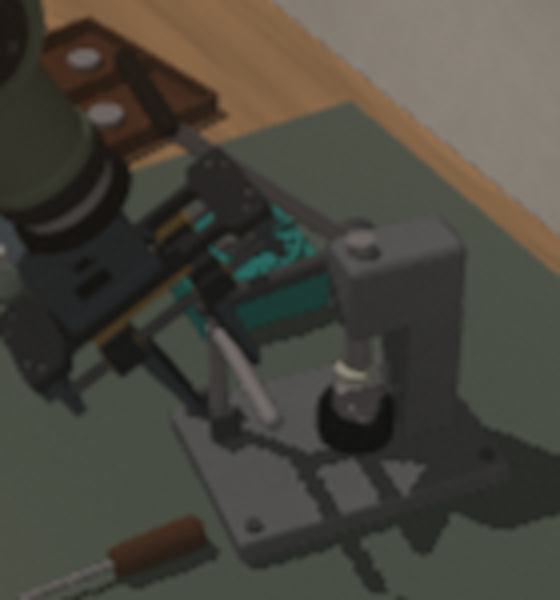

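View pics/t6.png

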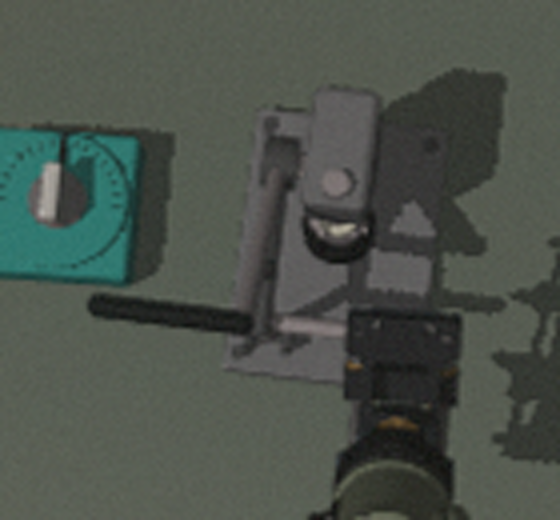

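Both views show the open fingers straddling the line to the catch bar, with plenty of clearance to the lever. Refine, then advance.

Run:
```python
from h import *
Rt=down(82.3,-30,82.3);G=pw(-79,-45,125); go(tcp_for(G,Rt,0),Rt)
```

```text
slide [17.7  9.3 83.9] ang [-2.3 -0.2  3.6] tcp [0.4953 0.0267 0.1792] F [-0.9 -0.4 -1. ] t 6.5 w 40.09153556205966 q [ 0.1   0.02  2.15 -0.22  0.51  0.34]
```

{"op": "apply_moves", "data": {
  "steps": [
    {"fingers":40,"slide":[18,9,15],"angular":[-2.3,0,3.6]},
    {"fingers":40,"slide":[18,9,40],"angular":[-2.3,0,3.6]},
    {"fingers":40,"slide":[18,9,65],"angular":[-2.3,0,3.6]},
    {"fingers":40,"slide":[18,9,83],"angular":[-2.3,0,3.6]},
    {"fingers":40,"slide":[18,9,83],"angular":[-2.3,0,3.6]}
  ]
}}

```text
time_s: 7.0
tcp_pos: [0.5438, 0.0354, 0.109]
ee_rot: [0.194, 0.728, 0.635, 0.17]
contact_force: [-0.7, 0.1, -0.1]
gripper_width: 0.439
```

Run:
```python
from h import *
Rt=down(82.3,-30,82.3);G=pw(-79,-45,125); go(tcp_for(G,Rt,0),Rt)
s=r.grab_frame("side")[:,:,::-1]
cv2.imwrite("pics/s7.png",cv2.resize(s[150:260,180:300],None,fx=5,fy=5,interpolation=cv2.INTER_CUBIC))
```

```text
slide [ 3.2 -0.7 -0.1] ang [-0.1  0.  -0.2] tcp [0.5438 0.0354 0.109 ] F [-0.7  0.1 -0.1] t 7.0 w 40.005586356668 q [ 0.12  0.2   2.19 -0.48  0.28  0.69]
```

View pics/s7.png

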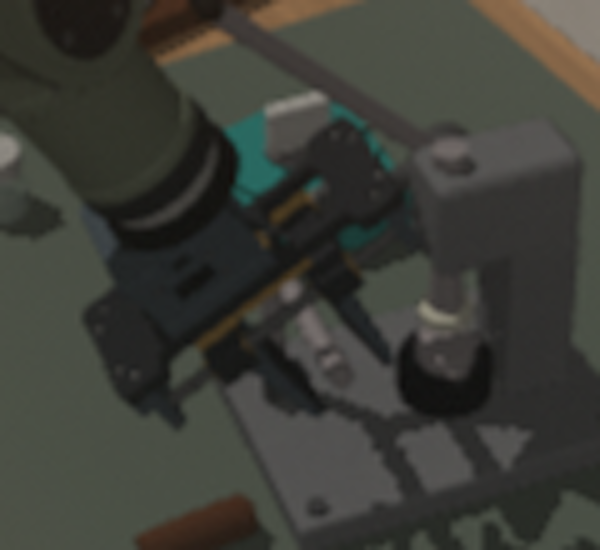

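{"op": "apply_moves", "data": {
  "steps": [
    {"fingers":6,"slide":[2,-1,0],"angular":[0,0,0]},
    {"fingers":6,"slide":[2,-1,0],"angular":[0,0,0]},
    {"fingers":6,"slide":[2,-1,0],"angular":[0,0,0]},
    {"fingers":6,"slide":[2,-1,0],"angular":[0,0,0]},
    {"fingers":6,"slide":[2,-1,0],"angular":[0,0,0]}
  ]
}}

```text
time_s: 7.55
tcp_pos: [0.543, 0.0386, 0.1111]
ee_rot: [0.195, 0.728, 0.634, 0.172]
contact_force: [-4.4, 2.8, 3.1]
gripper_width: 0.143
```

```bash
cat >> h.py <<'E'
def rows(Gs,Rs):
    o=r.get_obs(); q=o["ee_rot"]; R0=Ro.from_quat([q[1],q[2],q[3],q[0]])
    print("grasp in press frame",np.round(PR.inv().apply(o["tcp_pos"]-R0.apply([0,0,r.hold_point_z])-PO)*1000,1),"F",np.round(o["contact_force"],1),"q",np.round(o["qpos"],2),"w",o["gripper_width"]*91.2,"t",o["time_s"])
    for g,R in zip(Gs,Rs):
        p=tcp_for(g,R); print(np.round(R0.inv().apply(p-o["tcp_pos"])*1000,1).tolist(),np.round(np.degrees((R0.inv()*R).as_rotvec()),1).tolist())
E
python3 - <<'E'
from h import *
th=np.arange(1,11)*.115
rows([pw(-80-85*np.sin(a),-45,40+85*np.cos(a)) for a in th],[down(82.3,-30+22*a/1.15,82.3) for a in th])
E
```

```text
grasp in press frame [-79.7 -45.3 127.4] F [-4.4  2.8  3.1] q [ 0.13  0.19  2.19 -0.49  0.28  0.71] w 13.041600775746312 t 7.55
[0.2, -11.0, -2.5] [2.4, -0.1, -0.3]
[0.1, -20.9, -6.0] [4.6, -0.1, -0.3]
[0.1, -31.1, -8.4] [6.8, -0.1, -0.3]
[0.1, -41.5, -9.7] [9.0, -0.1, -0.3]
[0.0, -52.0, -9.9] [11.2, -0.1, -0.3]
[-0.1, -62.4, -9.0] [13.4, -0.1, -0.3]
[-0.1, -72.6, -7.1] [15.6, -0.1, -0.3]
[-0.2, -82.5, -4.0] [17.8, -0.1, -0.3]
[-0.2, -92.0, -0.0] [20.0, -0.1, -0.3]
[-0.3, -100.9, 5.0] [22.2, -0.1, -0.3]
```

{"op": "apply_moves", "data": {
  "steps": [
    {"fingers":6,"slide":[0,-11,-2.5],"angular":[2.4,0,0]},
    {"fingers":6,"slide":[0,-21,-5],"angular":[4.6,0,0]},
    {"fingers":6,"slide":[0,-31,-7],"angular":[6.8,0,0]},
    {"fingers":6,"slide":[0,-41,-8],"angular":[9,0,0]},
    {"fingers":6,"slide":[0,-51,-8],"angular":[11,0,0]}
  ]
}}

```text
time_s: 8.05
tcp_pos: [0.499, 0.0454, 0.095]
ee_rot: [0.127, 0.743, 0.647, 0.114]
contact_force: [2.9, -1.1, 3.0]
gripper_width: 0.147
```

Run:
```python
from h import *
th=np.arange(6,11)*.115
rows([pw(-80-85*np.sin(a),-45,40+85*np.cos(a)) for a in th],[down(82.3,-30+22*a/1.15,82.3) for a in th])
```

```text
grasp in press frame [-121.   -44.4  112.7] F [ 2.9 -1.1  3. ] q [ 0.12  0.19  2.16 -0.18  0.47  0.41] w 13.44565733573374 t 8.05
[-0.7, -15.7, 2.3] [2.8, -0.2, -0.3]
[-0.8, -25.4, 6.1] [5.0, -0.2, -0.2]
[-0.9, -34.6, 10.9] [7.2, -0.3, -0.2]
[-0.9, -43.1, 16.6] [9.4, -0.3, -0.2]
[-1.0, -51.0, 23.1] [11.6, -0.3, -0.2]
```

{"op": "apply_moves", "data": {
  "steps": [
    {"fingers":6,"slide":[0,-11,1],"angular":[2.4,0,0]},
    {"fingers":6,"slide":[0,-21,5],"angular":[4.6,0,0]},
    {"fingers":6,"slide":[0,-31,9],"angular":[6.8,0,0]},
    {"fingers":6,"slide":[0,-40,14],"angular":[9,0,0]},
    {"fingers":6,"slide":[0,-48,20],"angular":[11,0,0]}
  ]
}}

```text
time_s: 8.55
tcp_pos: [0.4598, 0.051, 0.0579]
ee_rot: [0.053, 0.752, 0.655, 0.05]
contact_force: [6.0, -4.1, 25.5]
gripper_width: 0.144
```

Run:
```python
from h import *
rows([pw(-158,-45,75)],[down(82.3,-8,82.3)])
```

```text
grasp in press frame [-157.   -44.1   76.5] F [ 6.  -4.1 25.5] q [ 0.11  0.26  2.14 -0.05  0.61  0.29] w 13.092430915790805 t 8.55
[-1.0, -1.3, 1.4] [0.4, -0.2, -0.2]
```

The catch is at its stop (grip at -157, 76.5; expected -158, 75). Ease off, release and lift.

{"op": "apply_moves", "data": {
  "steps": [
    {"fingers":6,"slide":[0,0,-2],"angular":[0,0,0]},
    {"fingers":6,"slide":[0,0,-2],"angular":[0,0,0]},
    {"fingers":30,"slide":[0,0,-2],"angular":[0,0,0]},
    {"fingers":30,"slide":[0,0,-2],"angular":[0,0,0]},
    {"fingers":30,"slide":[0,0,-2],"angular":[0,0,0]}
  ]
}}

```text
time_s: 9.05
tcp_pos: [0.4557, 0.0503, 0.0585]
ee_rot: [0.052, 0.752, 0.655, 0.046]
contact_force: [0.6, 0.3, -0.2]
gripper_width: 0.328
```

{"op": "apply_moves", "data": {
  "steps": [
    {"fingers":30,"slide":[0,0,-30],"angular":[0,0,0]},
    {"fingers":30,"slide":[0,0,-70],"angular":[0,0,0]},
    {"fingers":60,"slide":[0,-30,-110],"angular":[0,0,0]},
    {"fingers":60,"slide":[0,-60,-140],"angular":[0,0,0]},
    {"fingers":60,"slide":[0,-60,-180],"angular":[0,0,0]}
  ]
}}

```text
time_s: 9.55
tcp_pos: [0.3668, 0.0612, 0.2275]
ee_rot: [0.05, 0.752, 0.656, 0.044]
contact_force: [0.8, 0.3, -0.2]
gripper_width: 0.558
```

Run:
```python
from h import *
rows([pw(-106,95,381)],[down(82.3)])
s=r.grab_frame("side")[:,:,::-1];t=r.grab_frame("top")[:,:,::-1]
cv2.imwrite("pics/t8.png",t);cv2.imwrite("pics/s8.png",s)
a=cv2.resize(t[130:260,160:300],(400,371),interpolation=cv2.INTER_CUBIC);b=cv2.resize(s[120:260,180:330],(400,371),interpolation=cv2.INTER_CUBIC)
cv2.imwrite("pics/k8.png",np.hstack([a,b]))
```

```text
grasp in press frame [-250.3  -46.5  246.2] F [ 0.8  0.3 -0.2] q [ 0.17 -0.09  2.02 -0.05  1.09  0.33] w 50.89428642667717 t 9.55
[141.8, 158.2, -114.4] [7.7, -0.0, -0.1]
```

View pics/k8.png

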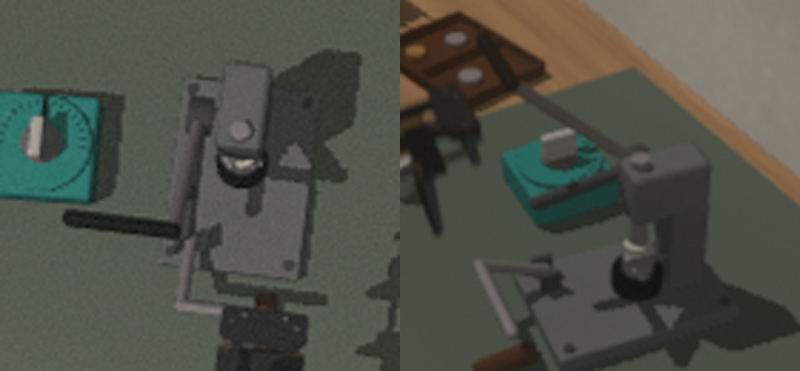

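The catch lies flipped in both views (bar at about (190,305) in the top crop) and the lever is still up. Now go above the handle.

{"op": "apply_moves", "data": {
  "steps": [
    {"fingers":60,"slide":[15,0,-45],"angular":[2,0,0]},
    {"fingers":60,"slide":[35,0,-90],"angular":[4,0,0]},
    {"fingers":60,"slide":[65,15,-125],"angular":[6,0,0]},
    {"fingers":60,"slide":[95,50,-125],"angular":[7.7,0,0]},
    {"fingers":60,"slide":[120,90,-122],"angular":[7.7,0,0]}
  ]
}}

```text
time_s: 10.15
tcp_pos: [0.4615, 0.1716, 0.3638]
ee_rot: [0.002, 0.754, 0.657, 0.004]
contact_force: [-0.0, 0.2, -0.6]
gripper_width: 0.656
```

Run:
```python
from h import *
rows([pw(-106,95,381),pw(-106,95,301)],[down(82.3)]*2)
```

```text
grasp in press frame [-168.9   75.6  382.6] F [-0.   0.2 -0.6] q [ 0.33  0.12  1.46 -0.    1.55  0.47] w 59.795952978152 t 10.15
[19.4, 62.7, 2.3] [0.5, -0.2, -0.1]
[19.1, 62.0, 82.3] [0.5, -0.2, -0.1]
```

{"op": "apply_moves", "data": {
  "steps": [
    {"fingers":60,"slide":[10,35,2],"angular":[0,0,0]},
    {"fingers":60,"slide":[19,62,5],"angular":[0,0,0]},
    {"fingers":60,"slide":[19,62,30],"angular":[0,0,0]},
    {"fingers":60,"slide":[19,62,50],"angular":[0,0,0]},
    {"fingers":60,"slide":[19,62,50],"angular":[0,0,0]}
  ]
}}

```text
time_s: 10.65
tcp_pos: [0.5232, 0.18, 0.3093]
ee_rot: [0.0, 0.754, 0.657, -0.0]
contact_force: [0.0, 1.4, 0.6]
gripper_width: 0.658
```

Run:
```python
from h import *
rows([pw(-106,95,301)],[down(82.3)])
s=r.grab_frame("side")[:,:,::-1];t=r.grab_frame("top")[:,:,::-1]
a=cv2.resize(t[130:260,160:300],(400,371),interpolation=cv2.INTER_CUBIC);b=cv2.resize(s[80:220,150:300],(400,371),interpolation=cv2.INTER_CUBIC)
cv2.imwrite("pics/k9.png",np.hstack([a,b]))
```

```text
grasp in press frame [-108.7   92.3  328.1] F [0.  1.4 0.6] q [ 0.31  0.24  1.44 -0.    1.46  0.45] w 59.995272337661135 t 10.65
[2.8, 2.7, 27.1] [0.0, 0.1, -0.2]
```

View pics/k9.png

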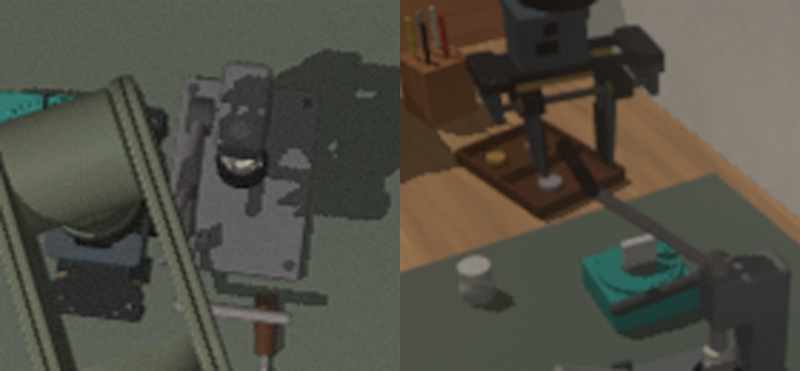

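The side view shows the black handle (at about (575,165) in the crop) between the two open fingers. Lower and grip.

{"op": "apply_moves", "data": {
  "steps": [
    {"fingers":60,"slide":[3,3,14],"angular":[0,0,0]},
    {"fingers":60,"slide":[3,3,27],"angular":[0,0,0]},
    {"fingers":8,"slide":[3,3,27],"angular":[0,0,0]},
    {"fingers":8,"slide":[3,3,27],"angular":[0,0,0]},
    {"fingers":8,"slide":[3,3,27],"angular":[0,0,0]}
  ]
}}

```text
time_s: 11.25
tcp_pos: [0.5292, 0.1835, 0.2884]
ee_rot: [0.003, 0.754, 0.657, 0.005]
contact_force: [0.1, -0.4, -0.7]
gripper_width: 0.43
```

{"op": "apply_moves", "data": {
  "steps": [
    {"fingers":8,"slide":[0,0,0],"angular":[0,0,0]},
    {"fingers":8,"slide":[0,0,0],"angular":[0,0,0]},
    {"fingers":8,"slide":[0,0,0],"angular":[0,0,0]}
  ]
}}

```text
time_s: 11.55
tcp_pos: [0.529, 0.1834, 0.2872]
ee_rot: [0.003, 0.754, 0.657, 0.005]
contact_force: [0.9, -1.1, 1.6]
gripper_width: 0.165
```

Run:
```python
from h import *
ph=np.radians(45)-np.arange(1,11)*.08
rows([pw(35-200*np.cos(p),95,160+200*np.sin(p)) for p in ph],[down(82.3)]*10)
```

```text
grasp in press frame [-103.6   96.3  306. ] F [ 0.9 -1.1  1.6] q [ 0.31  0.25  1.48 -0.    1.4   0.45] w 15.04696983132476 t 11.55
[-1.5, -14.0, 16.2] [0.6, -0.2, -0.2]
[-1.6, -24.0, 28.7] [0.6, -0.2, -0.2]
[-1.6, -33.0, 41.9] [0.6, -0.2, -0.2]
[-1.7, -40.9, 55.9] [0.6, -0.2, -0.2]
[-1.8, -47.6, 70.4] [0.6, -0.2, -0.2]
[-1.9, -53.2, 85.4] [0.6, -0.2, -0.2]
[-1.9, -57.5, 100.7] [0.6, -0.2, -0.2]
[-2.0, -60.6, 116.4] [0.6, -0.2, -0.2]
[-2.1, -62.5, 132.3] [0.6, -0.2, -0.2]
[-2.1, -63.1, 148.3] [0.6, -0.2, -0.2]
```

{"op": "apply_moves", "data": {
  "steps": [
    {"fingers":8,"slide":[0,-11,11],"angular":[0,0,0]},
    {"fingers":8,"slide":[0,-21.5,24],"angular":[0,0,0]},
    {"fingers":8,"slide":[0,-30.5,37],"angular":[0,0,0]},
    {"fingers":8,"slide":[0,-38.5,51],"angular":[0,0,0]},
    {"fingers":8,"slide":[0,-45,65.5],"angular":[0,0,0]}
  ]
}}

```text
time_s: 12.05
tcp_pos: [0.4873, 0.1897, 0.2226]
ee_rot: [0.005, 0.754, 0.657, 0.008]
contact_force: [3.5, -2.4, 5.5]
gripper_width: 0.166
```

Run:
```python
from h import *
ph=np.radians(45)-np.arange(6,11)*.08
rows([pw(35-200*np.cos(p),95,160+200*np.sin(p)) for p in ph],[down(82.3)]*5)
```

```text
grasp in press frame [-146.    97.   241.4] F [ 3.5 -2.4  5.5] q [ 0.35  0.22  1.68 -0.    1.22  0.49] w 15.173339631516395 t 12.05
[-2.2, -10.4, 21.1] [1.0, -0.3, -0.2]
[-2.3, -14.9, 36.5] [1.0, -0.3, -0.2]
[-2.4, -18.1, 52.1] [1.0, -0.3, -0.2]
[-2.5, -20.1, 68.0] [1.0, -0.3, -0.2]
[-2.5, -20.8, 84.0] [1.0, -0.3, -0.2]
```

{"op": "apply_moves", "data": {
  "steps": [
    {"fingers":8,"slide":[0,-6.5,15.5],"angular":[0,0,0]},
    {"fingers":8,"slide":[0,-11,31],"angular":[0,0,0]},
    {"fingers":8,"slide":[0,-15,46.5],"angular":[0,0,0]},
    {"fingers":8,"slide":[0,-17,62.5],"angular":[0,0,0]},
    {"fingers":8,"slide":[0,-18,76],"angular":[0,0,0]}
  ]
}}

```text
time_s: 12.55
tcp_pos: [0.4713, 0.1921, 0.1466]
ee_rot: [0.005, 0.754, 0.657, 0.008]
contact_force: [3.7, -3.9, 7.8]
gripper_width: 0.165
```

Run:
```python
from h import *
rows([pw(-165,95,157)],[down(82.3)])
```

```text
grasp in press frame [-162.1   97.2  165.4] F [ 3.7 -3.9  7.8] q [ 0.37  0.26  1.83 -0.01  1.03  0.51] w 15.083111980478082 t 12.55
[-2.3, -3.4, 8.4] [1.1, -0.3, -0.1]
```

Force is 7.8 N up, and the handle is a few mm short of its stop. Push on in small steps until contact force rises.

{"op": "apply_moves", "data": {
  "steps": [
    {"fingers":8,"slide":[0,0,3],"angular":[0,0,0]},
    {"fingers":8,"slide":[0,-0.5,5],"angular":[0,0,0]},
    {"fingers":8,"slide":[0,-0.5,5],"angular":[0,0,0]},
    {"fingers":8,"slide":[0,-0.5,5],"angular":[0,0,0]}
  ]
}}

```text
time_s: 12.95
tcp_pos: [0.4712, 0.1921, 0.1422]
ee_rot: [0.006, 0.754, 0.657, 0.008]
contact_force: [3.1, -3.9, 7.5]
gripper_width: 0.169
```

Run:
```python
from h import *
rows([pw(-165,95,157)],[down(82.3)])
```

```text
grasp in press frame [-162.2   97.2  161. ] F [ 3.1 -3.9  7.5] q [ 0.37  0.27  1.84 -0.01  1.02  0.51] w 15.40835606057814 t 12.95
[-2.3, -3.2, 4.0] [1.1, -0.3, -0.2]
```

{"op": "apply_moves", "data": {
  "steps": [
    {"fingers":8,"slide":[0,0,2],"angular":[0,0,0]},
    {"fingers":8,"slide":[0,0,4],"angular":[0,0,0]},
    {"fingers":8,"slide":[0,0,4],"angular":[0,0,0]},
    {"fingers":8,"slide":[0,0,4],"angular":[0,0,0]}
  ]
}}

```text
time_s: 13.35
tcp_pos: [0.4713, 0.1921, 0.1383]
ee_rot: [0.006, 0.754, 0.657, 0.008]
contact_force: [4.3, -3.6, 7.7]
gripper_width: 0.167
```

Run:
```python
from h import *
rows([pw(-165,95,157)],[down(82.3)])
s=r.grab_frame("side")[:,:,::-1];t=r.grab_frame("top")[:,:,::-1]
cv2.imwrite("pics/t10.png",t);cv2.imwrite("pics/s10.png",s)
a=cv2.resize(t[130:270,160:370],(400,267),interpolation=cv2.INTER_CUBIC);b=cv2.resize(s[100:340,150:350],(400,480),interpolation=cv2.INTER_CUBIC)
a=cv2.copyMakeBorder(a,0,213,0,0,cv2.BORDER_CONSTANT)
cv2.imwrite("pics/k10.png",np.hstack([a,b]))
for x in [(-165,45,157),(-165,150,157)]: print(proj("side",pw(*x)),proj("top",pw(*x)))
```

```text
grasp in press frame [-162.2   97.2  157.1] F [ 4.3 -3.6  7.7] q [ 0.37  0.27  1.84 -0.01  1.01  0.51] w 15.190346414619484 t 13.35
[-2.3, -3.2, 0.0] [1.1, -0.3, -0.1]
[204.38147993 199.49104122] [221.53886556 237.3603974 ]
[193.93297491 179.25970181] [185.82783848 233.27859967]
```

View pics/k10.png

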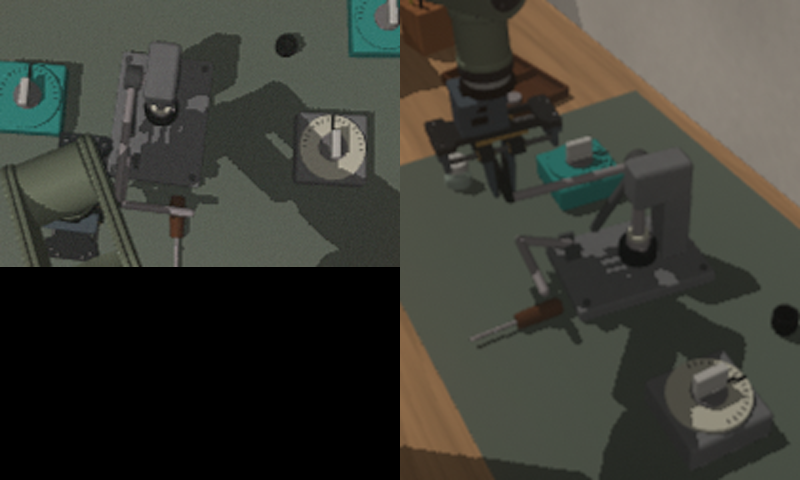

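The lever is down nearly level, the catch is flipped and the pointer is still on the mark. The force hasn't risen past the spring force, so the stop isn't reached yet. Continue.

{"op": "apply_moves", "data": {
  "steps": [
    {"fingers":8,"slide":[0,0,2],"angular":[0,0,0]},
    {"fingers":8,"slide":[0,0,4],"angular":[0,0,0]},
    {"fingers":8,"slide":[0,0,4],"angular":[0,0,0]},
    {"fingers":8,"slide":[0,0,4],"angular":[0,0,0]}
  ]
}}

```text
time_s: 13.85
tcp_pos: [0.4714, 0.1921, 0.1364]
ee_rot: [0.006, 0.754, 0.657, 0.008]
contact_force: [0.1, -5.3, 20.4]
gripper_width: 0.169
```

Stop found (force up to 20 N while TCP moved only 2 mm). Ease off slightly and verify it holds.

{"op": "apply_moves", "data": {
  "steps": [
    {"fingers":8,"slide":[0,0,-1],"angular":[0,0,0]},
    {"fingers":8,"slide":[0,0,-1],"angular":[0,0,0]},
    {"fingers":8,"slide":[0,0,-1],"angular":[0,0,0]},
    {"fingers":8,"slide":[0,0,-1],"angular":[0,0,0]},
    {"fingers":8,"slide":[0,0,-1],"angular":[0,0,0]}
  ]
}}

```text
time_s: 14.35
tcp_pos: [0.4713, 0.1921, 0.1367]
ee_rot: [0.006, 0.754, 0.657, 0.008]
contact_force: [1.1, -4.1, 16.4]
gripper_width: 0.165
```

Run:
```python
from h import *
rows([],[])
s=r.grab_frame("side")[:,:,::-1];t=r.grab_frame("top")[:,:,::-1]
a=cv2.resize(t[175:240,300:370],(400,371),interpolation=cv2.INTER_CUBIC);b=cv2.resize(s[130:260,170:300],(400,371),interpolation=cv2.INTER_CUBIC)
cv2.imwrite("pics/k11.png",np.hstack([a,b]))
```

```text
grasp in press frame [-162.2   97.2  155.5] F [ 1.1 -4.1 16.4] q [ 0.37  0.27  1.84 -0.01  1.01  0.51] w 15.073514218334228 t 14.35
```

View pics/k11.png

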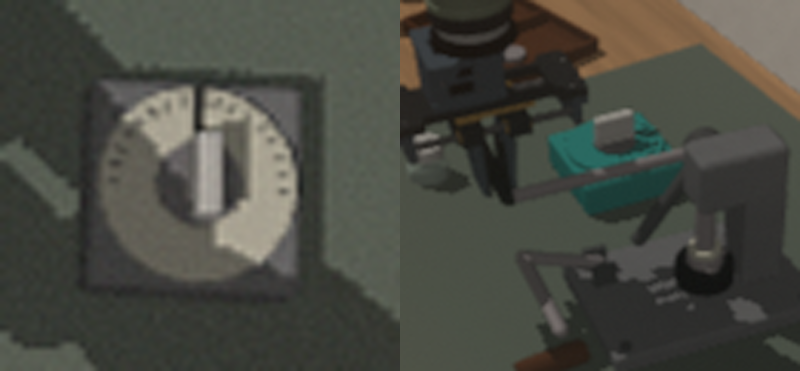

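The lever is held at its stop with a steady 16 N, the catch is flipped, and the pointer is in line with the zero mark. Hand in.

Run:
```python
from workcell import r
print(r.close_job())
```

```text
the job is handed in; nothing more can be done
None
```

I handed the job in at about 14.5 s with the gripper still holding the press lever down at its stop; no verdict is reported.

**What I did:** I turned the grey gauge's knob about 71° counter-clockwise to zero. Then I flipped the catch to its stop with the lever still up, and pulled the lever down.

**Last checks:**
- **Knob:** in the top view the pointer was at about -2.9° and the zero mark at about -3.2°, well inside the tolerance. The side view put the needle about 5° off. I put that down to the bar's dark faces, because the bar's top face read -3.2° in that same view. The last top picture still showed them in line.
- **Catch:** its grip ended at x -157, z 76.5 mm in the press frame (expected -158, 75), with contact force at the stop. It still looked flipped in the last picture.
- **Lever:** the upward force rose from 8 N to 20 N within 2 mm at the stop. I eased off to a steady 16 N, with 15 mm between the fingers on the 16 mm handle. The grip point ended at z 155.5 mm (expected 157), but the grip sat a few millimetres off the handle's axis. So the force rise is better evidence of the stop than the height.
- **Bystanders:** the loupe, jar and screwdriver were not touched. The last pictures showed nothing displaced, but I did not measure their positions again.

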